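Hang the hexagonal cutter on the drying stand

ROBOT

A 6-joint arm with a two-finger parallel gripper is mounted at the origin on the work surface. World frame = base frame: x ahead of the robot, y to its left, z up, the work surface at z = 0. Lengths are in m, angles in rad, forces in N, time in s.
With the tool pointing down it reaches from about 0.325 to 0.9 m from the base axis. Payload 6.1 kg.
Tool frame: the origin (TCP) lies midway between the tips of the shut fingers; the grasp point (between the pads) lies 19 mm behind it; z points along the fingers, y is the line along which they close (so a half turn about z gives the same grasp; the last joint's range is limited). The gripper opens to 85 mm and grips with 20 to 120 N. Pads are 22 mm wide; open, the fingers measure 114 mm over their backs; the gripper's body (76 mm by 85 mm) begins 54 mm behind the grasp point. The pads swing forward as they close: fully open they stand 13 mm farther back than shut.
Start: joints at [1.132, 0.22, 1.526, -0, 1.395, -0.126], TCP at [0.192, 0.595, 0.211] pointing down, gripper open.
Joint ranges: [-2.98, 2.98], [-0.91, 2.08], [0.09, 2.57], [-1.24, 4.39], [0.2, 2.65], [-2.68, 2.68]. Speed limits (rad/s): [2.57, 2.57, 3.01, 3.14, 3.14, 3.14].

INTERFACE

Orientations are given as [roll, pitch, yaw] about the fixed x, y, z axes, in that order (R = Rz(yaw) Ry(pitch) Rx(roll)).
In Python, from plant import movep, move_l, set_joints, gripper_to, hold, inverse_kinematics, observe, get_image, get_calibration, Unreachable, job_done gives the robot as it stands. Calls block until the motion is done:
- movep(position, orientation): joint-space move of the TCP to a pose.
- move_l(position, feed=0.15, rotation=None, max_force=None): straight line of the TCP; rotation=None keeps the orientation; feed is the mean speed in m/s. With max_force (N) it stops when the force on the tool has changed by that much, and returns True; else False.
- set_joints(angles): joint-space move.
- gripper_to(opening, f_grip=None): finger opening in m; f_grip is the grip in N (None keeps the last); returns when the fingers have stopped.
- hold(seconds).
- inverse_kinematics(position, orientation): joint angles nearest the present ones, or None.
- observe(): the state.
- get_image(name): name is "scene" or "top" or "wrist"; returns (picture, depth): 384x512x3 uint8, red, green, blue; 384x512 float32, m along the optical axis (not along the pixel's ray), 0 where there is no reading.
- get_calibration(name): a dict with "intrinsics" (3x3 intrinsics, pixels), "dist_coeffs" ([k1, k2, p1, p2, k3] as OpenCV has them; the pictures are not rectified), "world_from_camera" (4x4, takes a point from camera to world coordinates). Camera axes: x right, y down, z forward; pixel columns grow to the right and rows downward; lengths in m; the calibration is good to about 2 mm. A picture is of the moment at which its call begins: read the wrist's pose just before it. get_calibration takes no time and is no camera call; for the wrist camera it gives the pose at the moment of the call.
A pose or a line that the arm cannot do raises Unreachable and nothing moves.
- job_done(): hands the job in; it is judged then, once.
The state is a dict: "time_s": time; "q": joint angles; "joint_velocities": joint speeds; "joint_torque": joint torques, N m; "eef_pos": TCP position; "tcp_rot": TCP orientation; "ft_force": force on the tool from outside, world axes, zero at the start; "torque": the same for the moment, N m; "opening": finger opening in m; "grasp_force": force on a finger pad.
Only numpy, scipy, OpenCV 4.12 (cv2) and the standard library are available. Lean on these libraries where they do the work, as an engineer would, in place of code of your own. Each camera call takes 0.05 s, during which the arm holds its last target. There are 200 camera calls.

TASK

The cookie cutters have been washed: pick up the steel rod by its wooden handle, pass its free end through the hexagonal cutter that lies on its side, and lift the cutter on the rod without gripping the cutter itself. Then lay the rod in the two forks of the wooden drying stand, so that the cutter hangs between the forks, and let go. Leave the square cutter where it lies.

Things in the scene. Friction and masses are not known exactly. Their poses are not given: they have to be found in the camera images.
- rod: Rod, 83 g, lying level: round steel bar, 10 mm thick, 150 mm long; square wooden handle (24 x 24 x 60 mm) at one end, round wooden knob (24 mm diameter, 10 mm long) at the free end. Origin on the axis at the bar's middle, 12 mm above the table at the start; x along the bar towards the knob, at first roughly away from the robot. Handle x -135 to -75 mm (centre -105), knob +75 to +85.
- hex_cutter: Hexagonal cookie cutter, about 70 g: plain copper-finished band open at both ends, 64 mm across outer flats (74 over corners), walls 2.5 mm, bore 59 mm across flats, 36 mm deep along the bore. Lies on one flat, bore level. Origin in the centre of the bore, 32 mm above the table at the start; x along the bore (roughly away from the robot), z up.
- square_cutter: Square cookie cutter of the same metal, a bystander: 52 mm square outside, walls 2.5 mm, 36 mm deep, lying on its side left or right of the hexagonal one. Origin in the centre of its bore, 26 mm above the table; x along the bore, z up.
- stand: Fixed wooden drying stand: base 150 x 90 x 16 mm, two posts 10 mm thick at x = -48 and +48 mm (86 mm clear between), each with a V fork open upwards, 46 mm wide at the mouth, tips 145 mm high. A 10 mm bar laid in both forks lies along x, its axis 120 mm above the table; handle on either side. Origin: centre of the base's underside, on the table; x roughly away from the robot, z up.
Things that resemble listed ones, but are neither listed nor needed, are in the scene too. Leave any blue look-alike of the hex_cutter alone. Leave any red look-alike of the rod alone.

How it is judged:
By the outcome, as a careful person would: the job done as asked, in the order asked, and still so for the second after the job is handed in, with the robot touching nothing.
It also fails if it takes over 53 s, if anything falls off the work surface, if the arm or the gripper's body presses on something with over 40 N, if the wrist force passes 120 N, or if a joint passes its speed limit or range.

## Working session

There is one attempt and no reset: what is moved stays moved. The work goes in short steps, each a Python script; the robot and the scene stay as the last script left them, time stands still between calls to the robot, and variables do not carry over. Pictures are saved under pics/ and viewed, at most 10 in all, crops included, and the job is handed in when it is done.

```bash
mkdir -p pics; ls; cat > h.py <<'E'
import numpy as np, cv2
from plant import *
def save(n,f,crop=None,s=1):
    im,d=get_image(n)
    np.savez('pics/'+f+'.npz',im=im,d=d,**{k:np.array(v) for k,v in get_calibration(n).items()})
    cv2.imwrite('pics/'+f+'.png',im[:,:,::-1]); return im,d
def load(f): return dict(np.load('pics/'+f+'.npz'))
def ray(c,uv):
    uv=np.array(uv,float).reshape(-1,1,2)
    p=cv2.undistortPoints(uv,c['intrinsics'],c['dist_coeffs']).reshape(-1,2)
    T=c['world_from_camera']; d=np.c_[p,np.ones(len(p))]@T[:3,:3].T
    return T[:3,3],d
def onz(c,uv,z):
    o,d=ray(c,uv); return o+d*((z-o[2])/d[:,2])[:,None]
def bydepth(c,uv):
    o,d=ray(c,uv); uv=np.array(uv,int).reshape(-1,2); return o+d*c['d'][uv[:,1],uv[:,0]][:,None]
E
python3 - <<'E'
from h import *
a,_=save('top','top0'); b,_=save('scene','scene0')
print(observe()['time_s'],get_calibration('top')['world_from_camera'],get_calibration('scene')['world_from_camera'])
E
```

```text
pics
0.1 [[-0.03079311 -0.99809137  0.05352945  0.41234328]
 [-0.9993588   0.03172267  0.01660323  0.02644605]
 [-0.01826963 -0.05298387 -0.99842823  1.0470964 ]
 [ 0.          0.          0.          1.        ]] [[-0.23903737  0.79681276 -0.55493293  1.08184155]
 [ 0.97096163  0.19041836 -0.1448253   0.19628803]
 [-0.00972923 -0.57343724 -0.81919172  0.946275  ]
 [ 0.          0.          0.          1.        ]]
```

View pics/top0.png

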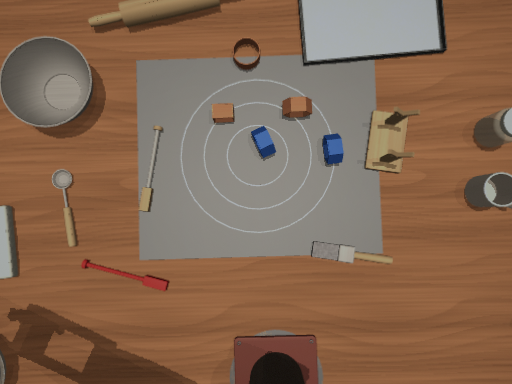

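View pics/scene0.png

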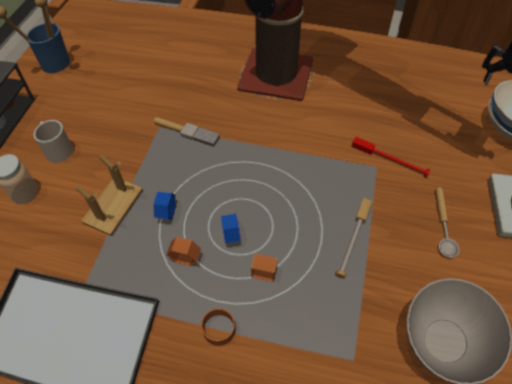

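Top view candidates:
- **Hex cutter:** copper (297,107), which looks hexagonal; copper (223,113), which looks square; copper ring (246,53), round; blue ones at (263,142) and (333,149).
- **Rod:** wood and steel at (150,168), red look-alike at (125,275), brush and spoon.
- **Stand:** (388,141).

I'll check the choice with a crop and measure.

```bash
python3 - <<'E'
from h import *
s=load('scene0');t=load('top0')
a=cv2.resize(s['im'][220:300,150:310],None,fx=4,fy=4,interpolation=cv2.INTER_CUBIC)
b=cv2.resize(t['im'][85:130,200:330],None,fx=4.9,fy=4.9,interpolation=cv2.INTER_CUBIC)[:, :640]
cv2.imwrite('pics/c1.png',np.vstack([a,np.pad(b,((0,0),(0,640-b.shape[1]),(0,0)))])[:,:,::-1])
im=t['im'];hsv=cv2.cvtColor(im,cv2.COLOR_RGB2HSV)
v,u=np.mgrid[0:384,0:512]
uv=np.c_[u.ravel(),v.ravel()]
P=bydepth(t,uv).reshape(384,512,3); np.save('pics/P.npy',P)
def mm(n,m):
    p=P[m]; r=cv2.minAreaRect(p[:,:2].astype(np.float32)*1000); print(n,m.sum(),np.round(r[0],1),np.round(r[1],1),round(r[2],1),'zmax',np.percentile(p[:,2],[5,50,95]).round(4))
def box(x0,y0,x1,y1): return (u>=x0)&(u<x1)&(v>=y0)&(v<y1)
print('table z',np.median(P[180:200,250:300,2]))
for n,b in dict(A=(205,95,242,130),B=(278,90,318,125)).items():
    m=box(*b)&(hsv[...,1]>100); mm(n,m); z=P[...,2]; mm(n+' top',m&(z>np.percentile(z[m],95)-.006))
b=box(135,120,165,215); 
m=b&(hsv[...,1]>70)
mm('handle',m&(v>180)); mm('knob',m&(v<140))
# bar centre pixels
for (uv1,z) in [((157,129),.012),((146,199),.012),((150,168),.012)]: print(uv1,onz(t,uv1,z))
m=box(360,100,420,180)&(P[...,2]>.008)&(P[...,2]<.025); mm('base',m)
m=box(360,100,430,180)&(P[...,2]>.06); mm('posts',m)
for nm,mk in (('p1',m&(v<135)),('p2',m&(v>=135))): mm(nm,mk)
E
```

```text
table z 0.0005542913710715469
A 389 [546.8  85.4] [288.2  56.7] 12.5 zmax [0.0007 0.0507 0.0542]
A top 289 [546.8  85.4] [288.2  56.7] 12.5 zmax [0.0489 0.0514 0.0542]
B 535 [550.8 -45.4] [ 77.4 302.2] 76.9 zmax [0.0019 0.0573 0.0654]
B top 247 [549.6 -39. ] [ 48.7 300.2] 73.7 zmax [0.0602 0.0632 0.0663]
handle 395 [455.3 187.1] [323.8  85.4] 88.2 zmax [-0.0026  0.0212  0.0257]
knob 82 [636.  308.3] [74.1 49.7] 87.8 zmax [-0.0027  0.0015  0.0246]
(157, 129) [[0.63412844 0.28419882 0.012     ]]
(146, 199) [[0.45487844 0.31576575 0.012     ]]
(150, 168) [[0.53398189 0.30415615 0.012     ]]
base 1810 [ 581.7 -299.5] [ 93.3 149.3] 79.8 zmax [0.0117 0.0153 0.0186]
posts 452 [ 491.7 -176.1] [111.9 420.4] 36.3 zmax [0.0674 0.1204 0.1402]
p1 244 [ 536.1 -145.8] [ 41.  422.2] 30.2 zmax [0.0669 0.12   0.1396]
p2 208 [ 486.1 -143.1] [ 32.9 368.3] 18.4 zmax [0.0688 0.1219 0.7298]
```

View pics/c1.png

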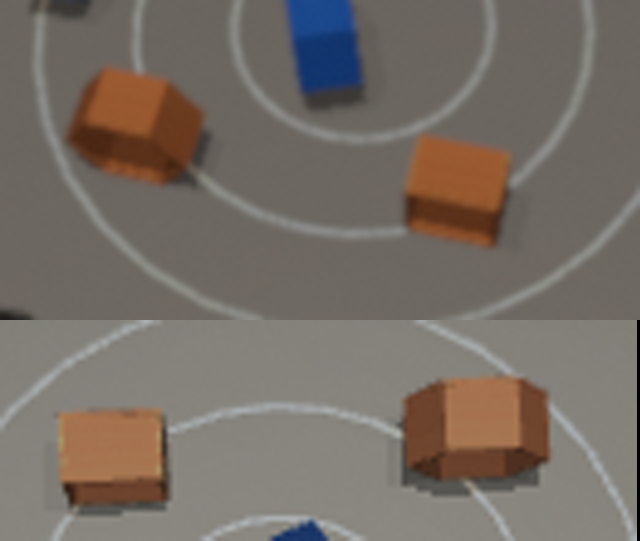

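The crop confirms it: the copper cutter on the left of the scene crop (297,107 in top) is the hexagon, and the one at (223,113) is the square. I'll refine the numbers with outliers removed.

```bash
python3 - <<'E'
from h import *
t=load('top0');P=np.load('pics/P.npy');im=t['im'];hsv=cv2.cvtColor(im,cv2.COLOR_RGB2HSV)
v,u=np.mgrid[0:384,0:512]
def box(x0,y0,x1,y1): return (u>=x0)&(u<x1)&(v>=y0)&(v<y1)
def rect(n,m,z):
    m=cv2.morphologyEx(m.astype(np.uint8),cv2.MORPH_OPEN,np.ones((3,3)))
    k,l,s,_=cv2.connectedComponentsWithStats(m); l=l==1+np.argmax(s[1:,4])
    p=onz(t,np.c_[u[l],v[l]],z)[:,:2]; r=cv2.minAreaRect((p*1000).astype(np.float32))
    b=cv2.boxPoints(r); e=[b[1]-b[0],b[2]-b[1]]
    print(n,l.sum(),'c',np.round(r[0],1),'sides',[(round(float(np.hypot(*x)),1),round(float(np.degrees(np.arctan2(x[1],x[0]))),1)) for x in e])
z=P[...,2]; sat=hsv[...,1]>100; V=hsv[...,2].astype(int)
m=box(278,90,318,125)&sat; print(np.percentile(V[m],[10,30,50,70,90]))
for th in (150,165): rect('hexflat',m&(V>th),.064)
rect('hexall z>30',m&(z>.02)&(z<.08),.064)
rect('square top',box(205,95,242,130)&sat&(V>150),.052)
bl=(hsv[...,0]>105)&(hsv[...,0]<130)&sat
rect('blue1',box(240,115,290,170)&bl&(z>.03),.05); rect('blue2',box(315,120,355,175)&bl&(z>.03),.05)
print('blue z',[np.percentile(z[box(*b)&bl],95) for b in((240,115,290,170),(315,120,355,175))])
w=box(135,120,165,215)&(hsv[...,1]>60)&(hsv[...,0]<30)
rect('handle',w&(v>180),.024)
rect('base',box(360,100,415,180)&(hsv[...,1]>60)&(z>.01)&(z<.022),.016)
for n,b in (('p far',(360,100,425,132)),('p near',(360,135,425,170))):
    q=P[box(*b)&(z>.07)&(z<.15)]; print(n,len(q),np.median(q,0), (q[:,:2].min(0)+q[:,:2].max(0))/2)
g=box(135,120,165,215); 
q=P[g&(V>190)&(hsv[...,1]<40)&(v<188)&(v>132)]; print('bar',len(q),cv2.fitLine(q[:,:2].astype(np.float32),cv2.DIST_HUBER,0,.01,.01).ravel() if len(q)>5 else '')
print(observe()['tcp_rot'])
E
```

```text
[ 95. 109. 112. 165. 166.]
hexflat 205 c [673.9 -74.8] sides [(32.0, -2.1), (34.1, 87.9)]Traceback (most recent call last):
  File "<stdin>", line 13, in <module>
  File "<stdin>", line 7, in rect
    return _wrapfunc(a, 'argmax', axis=axis, out=out, **kwds)
    return bound(*args, **kwds)
ValueError: attempt to get argmax of an empty sequence
```

```bash
python3 - <<'E'
from h import *
t=load('top0');P=np.load('pics/P.npy');im=t['im'];hsv=cv2.cvtColor(im,cv2.COLOR_RGB2HSV)
v,u=np.mgrid[0:384,0:512]
def box(x0,y0,x1,y1): return (u>=x0)&(u<x1)&(v>=y0)&(v<y1)
def rect(n,m,z):
    m=cv2.morphologyEx(m.astype(np.uint8),cv2.MORPH_OPEN,np.ones((3,3)))
    k,l,s,_=cv2.connectedComponentsWithStats(m)
    if k<2: return print(n,'none')
    l=l==1+np.argmax(s[1:,4])
    p=onz(t,np.c_[u[l],v[l]],z)[:,:2]; r=cv2.minAreaRect((p*1000).astype(np.float32))
    b=cv2.boxPoints(r); e=[b[1]-b[0],b[2]-b[1]]
    print(n,l.sum(),'c',np.round(r[0],1),'sides',[(round(float(np.hypot(*x)),1),round(float(np.degrees(np.arctan2(x[1],x[0]))),1)) for x in e])
z=P[...,2]; sat=hsv[...,1]>100; V=hsv[...,2].astype(int)
m=box(278,90,318,125)&sat
rect('hexall',m&(z>.02)&(z<.08),.05)
rect('square top',box(205,95,242,130)&sat&(V>150),.052)
bl=(hsv[...,0]>105)&(hsv[...,0]<130)&sat
rect('blue1',box(240,115,290,170)&bl&(z>.03),.05); rect('blue2',box(315,120,355,175)&bl&(z>.03),.05)
print('blue z',[np.percentile(z[box(*b)&bl],95) for b in((240,115,290,170),(315,120,355,175))])
w=box(135,120,165,215)&(hsv[...,1]>60)&(hsv[...,0]<30)
rect('handle',w&(v>180),.024); rect('knob',w&(v<140),.02)
rect('base',box(360,100,415,180)&(hsv[...,1]>60)&(z>.01)&(z<.022),.016)
for n,b in (('p far',(360,100,425,132)),('p near',(360,135,425,170))):
    q=P[box(*b)&(z>.07)&(z<.15)]; print(n,len(q),np.median(q,0), np.percentile(q[:,:2],[3,97],axis=0).mean(0))
q=P[box(135,120,165,215)&(V>180)&(hsv[...,1]<40)&(v<188)&(v>132)]; print('bar',len(q),cv2.fitLine(q[:,:2].astype(np.float32),cv2.DIST_HUBER,0,.01,.01).ravel() if len(q)>5 else '')
print(observe()['tcp_rot'])
E
```

```text
hexall 424 c [672.8 -73.6] sides [(42.4, -1.9), (69.0, 88.1)]
square top 278 c [667.6 112.1] sides [(34.9, -1.5), (49.6, 88.5)]
blue1 413 c [586.9  11.5] sides [(36.8, -66.5), (71.2, 23.5)]
blue2 429 c [ 563.7 -160.3] sides [(40.0, -83.7), (71.2, 6.3)]
blue z [np.float64(0.06597260358368134), np.float64(0.06569460620340298)]
handle 406 c [458.7 318.6] sides [(83.4, -0.9), (42.9, 89.1)]
knob 60 c [632.8 335.8] sides [(48.9, -1.1), (5.1, 88.9)]
base 1741 c [ 581.8 -298.4] sides [(148.8, -9.7), (91.8, 80.3)]
p far 219 [ 0.62657231 -0.31014155  0.12042671] [ 0.62883226 -0.30743262]
p near 185 [ 0.53339832 -0.29418411  0.12191068] [ 0.53480574 -0.29129715]
bar 0 
[-3.13986359e+00 -2.15825659e-04  2.82875357e+00]
```

```bash
python3 - <<'E'
from h import *
y=-.175
movep([.475,.312,.20],[np.pi,0,y+np.pi])
o=observe();print(o['time_s'],o['eef_pos'],o['tcp_rot'],o['q'])
save('wrist','w1'); print(get_calibration('wrist')['world_from_camera'].round(3))
E
```

```text
1.5833 [0.47458718 0.31280171 0.20006798] [ 3.14118508e+00 -1.56749492e-04  2.96736501e+00] [ 4.43753689e-01  9.34126060e-02  1.68893773e+00  4.32670031e-04
  1.35913395e+00 -9.52905835e-01]
[[ 0.173  0.949  0.265  0.406]
 [ 0.985 -0.167 -0.047  0.325]
 [-0.     0.269 -0.963  0.363]
 [ 0.     0.     0.     1.   ]]
```

View pics/w1.png

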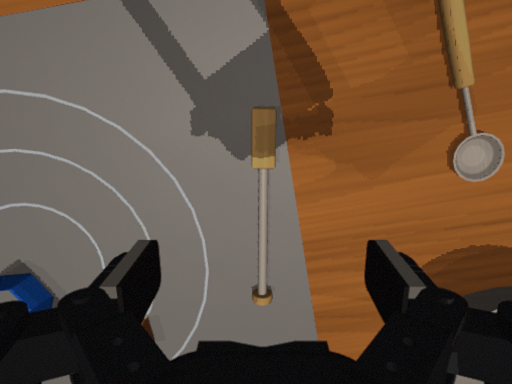

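The rod lies vertically in the wrist view: handle (263,107–168), knob (262,296). Nothing stands in the way. Next I compute the axis and grasp.

```bash
python3 - <<'E'
from h import *
c=load('w1')
hsv=cv2.cvtColor(c['im'],cv2.COLOR_RGB2HSV)
m=np.zeros((384,512),np.uint8); m[95:172,245:281]=((hsv[95:172,245:281,1]>90)&(hsv[95:172,245:281,2]>90))
n,l,s,ce=cv2.connectedComponentsWithStats(m); i=1+np.argmax(s[1:,4]); print(s[i],ce[i])
mv,mu=np.where(l==i); pts=onz(c,np.c_[mu,mv],.024)[:,:2]
r=cv2.minAreaRect((pts*1000).astype(np.float32)); print(r)
k=onz(c,[262,296],.012)[0]; hc=np.array(r[0])/1000
j=onz(c,[263,168],.018)[0]
print('knob',k,'junction',j)
d=k[:2]-hc; yaw=np.arctan2(d[1],d[0]); print('yaw',yaw,'dist',np.hypot(*d))
d/=np.hypot(*d); g=hc+.008*d; print('g',g)
movep([*g,.06],[np.pi,0,yaw+np.pi])
print(move_l([*g,.004],feed=.1,max_force=8))
gripper_to(.0,80)
o=observe();print(o['time_s'],o['eef_pos'],o['opening'],o['grasp_force'],o['ft_force'])
np.save('pics/g.npy',[*g,yaw])
move_l([*g,.15],feed=.15)
o=observe();print(o['time_s'],o['eef_pos'],o['opening'],o['grasp_force'],o['ft_force'])
save('scene','s2')
save('top','t2')
E
```

```text
[ 252  108   24   61 1391] [263.10567937 138.16103523]
((453.179931640625, 317.3858642578125), (22.44499969482422, 59.2868766784668), 79.55876922607422)
knob [0.63528455 0.28398504 0.012     ] junction [0.48358479 0.31172476 0.018     ]
yaw -0.18139936956537195 dist 0.18514239870534613
g [0.46104867 0.31594261]
False
3.725 [0.46102236 0.31592863 0.00397144] -0.0001959093011001864 0.0 [-4.24936919e-02  7.52088648e-05  8.92466809e-01]
4.85 [0.46030872 0.31555593 0.14879432] -0.0001801147621444221 0.0 [-0.44979181  0.6023729   0.10424493]
```

View pics/s2.png

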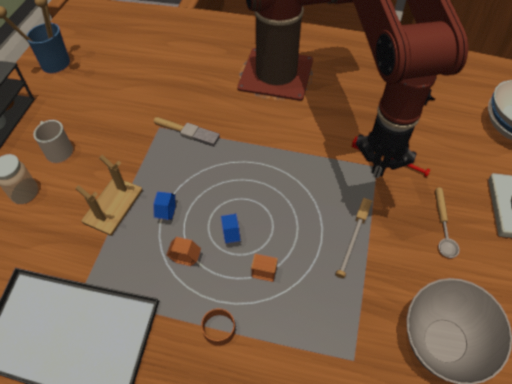

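The fingers shut on nothing: the scene shows the rod on the mat, handle (364,208), with the gripper above it. I'll check why.

```bash
python3 - <<'E'
from h import *
for f in('scene0','s2'):
    c=load(f); print(f,'handle',onz(c,[364,209],.02)[0],'knob',onz(c,[341,273],.012)[0])
    hsv=cv2.cvtColor(c['im'],cv2.COLOR_RGB2HSV)[190:230,340:385]
    m=(hsv[...,1]>90)&(hsv[...,2]>110); v,u=np.where(m); print(u.mean()+340,v.mean()+190,len(u))
for f in('top0','t2'):
    c=load(f); hsv=cv2.cvtColor(c['im'],cv2.COLOR_RGB2HSV)[185:212,138:158]
    m=(hsv[...,1]>60)&(hsv[...,2]>110); v,u=np.where(m); p=[u.mean()+138,v.mean()+185]; print(f,p,onz(c,p,.024)[0],len(u))
o=observe();print(o['eef_pos'],o['tcp_rot'],o['opening'])
gripper_to(.085)
move_l([*np.load('pics/g.npy')[:2],.2])
o=observe();print(o['time_s'],o['eef_pos'],o['opening'])
save('wrist','w2')
E
```

```text
scene0 handle [0.45355808 0.31579339 0.02      ] knob [0.63217905 0.28360346 0.012     ]
374.0655509065551 209.97489539748955 717
s2 handle [0.45355808 0.31579339 0.02      ] knob [0.63217905 0.28360346 0.012     ]
371.65615141955834 218.5520504731861 317
top0 [np.float64(143.8156862745098), np.float64(198.67843137254903)] [0.45537163 0.31790218 0.024     ] 255
t2 [np.float64(145.05882352941177), np.float64(198.22459893048128)] [0.45641687 0.31475109 0.024     ] 187
[0.46021028 0.31552783 0.1485533 ] [-3.14011638e+00 -2.03120839e-03  2.96015254e+00] -4.864503021579733e-05
6.2167 [0.46115611 0.31599893 0.19999545] 0.0852775355616649
```

View pics/w2.png

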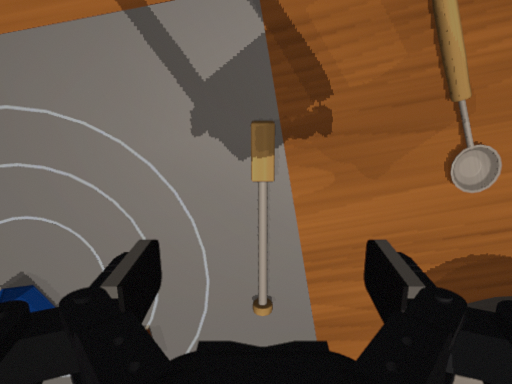

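The rod is in the same place (handle (263,122–181), knob (262,305)). I'll retry in stages, checking that it hasn't moved and looking at the bottom of the descent.

```bash
python3 - <<'E'
from h import *
for f,v0,v1,k in(('w1',108,168,296),('w2',122,181,305)):
    c=load(f); print(f,onz(c,[[263,v0],[263,v1]],.024).round(4).tolist(),onz(c,[262,k],.012)[0].round(4),'depth',bydepth(c,[[263,(v0+v1)//2],[263,v1-8],[235,150]]).round(4).tolist())
g=np.load('pics/g.npy')
move_l([*g[:2],.004],feed=.2,max_force=8)
o=observe();print(o['time_s'],o['eef_pos'],o['opening'],o['ft_force'])
a,_=save('wrist','w3')
gripper_to(.035,60)
o=observe();print(o['time_s'],o['opening'],o['ft_force'])
b,_=save('wrist','w4')
cv2.imwrite('pics/w34.png',np.hstack([a,b])[:, :, ::-1][:,56:-56] if 0 else cv2.resize(np.hstack([a,b]),(800,300))[:,:,::-1])
E
```

```text
w1 [[0.4238, 0.3222, 0.024], [0.4822, 0.3119, 0.024]] [0.6353 0.284  0.012 ] depth [[0.4523, 0.3172, 0.0245], [0.474, 0.3134, 0.0248], [0.4628, 0.2852, 0.0017]]
w2 [[0.4228, 0.3227, 0.024], [0.4813, 0.312, 0.024]] [0.6319 0.2833 0.012 ] depth [[0.451, 0.3176, 0.0233], [0.4733, 0.3135, 0.0228], [0.4487, 0.2876, -0.0011]]
7.4 [0.46194748 0.31640473 0.00504768] 0.08475232125230736 [6.72501491e-02 5.64833855e-01 3.85453963e-04]
7.9917 0.034853044133659826 [-0.25475603 -0.20392961  0.07766622]
```

View pics/w34.png

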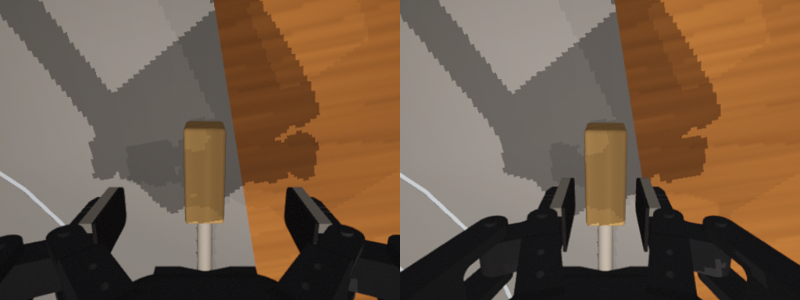

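```bash
python3 - <<'E'
from h import *
c=load('w4')
v,u=np.mgrid[0:384,0:512]; P=bydepth(c,np.c_[u.ravel(),v.ravel()]).reshape(384,512,3)
k=512*2/800
for n,(a,b,x0,x1) in dict(L=(178,250,552,576),R=(178,250,636,660)).items():
    s=(slice(int(a*k*1),int(b*k)),slice(int((x0-400)*k),int((x1-400)*k)))
    p=P[s].reshape(-1,3); d=c['im'][s].reshape(-1,3).max(1)<60; p=p[d]; p=p[p[:,2]<.2]
    print(n,len(p),np.percentile(p,[1,10,50,90],axis=0).round(3).tolist())
print('handle',P[int(200*k),int(205*k)],P[int(140*k),int(205*k)],observe()['eef_pos'])
gripper_to(.02,60); o=observe(); print(o['time_s'],o['opening'],o['grasp_force'],o['ft_force'],o['eef_pos'])
save('wrist','w5')
E
```

```text
L 1770 [[0.44, 0.29, 0.029], [0.441, 0.297, 0.036], [0.449, 0.299, 0.062], [0.462, 0.303, 0.093]]
R 1801 [[0.446, 0.331, 0.028], [0.447, 0.332, 0.036], [0.457, 0.334, 0.062], [0.469, 0.338, 0.093]]
handle [0.46576022 0.31459052 0.02380586] [0.42949851 0.32125927 0.02473998] [0.46101007 0.3159315  0.00400834]
8.3333 0.019988879357441782 0.0 [-0.09742464 -0.42018372  0.36920834] [0.46103051 0.31592609 0.00394816]
```

```bash
python3 - <<'E'
from h import *
o=observe(); print(o['opening'],o['grasp_force'])
c=load('w5'); cv2.imwrite('pics/w5c.png',cv2.resize(c['im'][100:384,120:400],None,fx=2,fy=2)[:,:,::-1])
E
```

```text
0.01968777320875014 0.0
```

View pics/w5c.png

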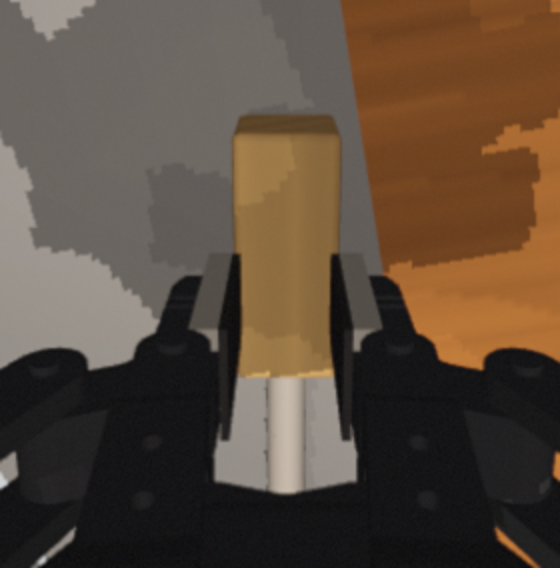

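The picture shows both pads directly above the handle (pads (228,345) and (345,345) in the crop, at z≈28 mm by depth), not beside it. The real tips are about 20 mm higher than the reported TCP. I'll reopen, lower under force guard to find the table, then grip.

```bash
python3 - <<'E'
from h import *
g=np.load('pics/g.npy')
gripper_to(.045)
hit=move_l([*g[:2],-.03],feed=.04,max_force=5)
o=observe();print(hit,o['time_s'],o['eef_pos'],o['tcp_rot'],o['ft_force'],o['opening'])
if not hit: raise SystemExit
z=o['eef_pos'][2]+.006
move_l([*g[:2],z],feed=.05)
gripper_to(.0,80)
o=observe();print(o['time_s'],o['eef_pos'],o['opening'],o['grasp_force'],o['ft_force'])
E
```

```text
True 9.4083 [ 0.46070791  0.31581402 -0.02287674] [-3.14089219e+00 -1.02695048e-03  2.96015923e+00] [-1.8834358  -1.70316014  7.66206258] 0.04491243203270208
10.0083 [ 0.46103124  0.3159744  -0.01689988] 0.022474364566064654 79.94179844856262 [-0.6032519   0.78592375  1.423201  ]
```

Gripped (80 N, 22.5 mm). Lift and carry above the start of the insertion, then measure the rod.

```bash
cat >> h.py <<'E'
ZO=.029      # rod axis height minus reported TCP height
GX=-.097     # grasp point along rod
def tool_for(o,yaw):
    """reported TCP position for rod origin o at given yaw"""
    d=np.array([np.cos(yaw),np.sin(yaw),0]); return np.array(o)+GX*d-[0,0,ZO]
def rot(yaw): return [np.pi,0,yaw+np.pi]
E
python3 - <<'E'
from h import *
g=np.load('pics/g.npy')
move_l([*g[:2],.10],feed=.2)
y=-.035; d=np.array([np.cos(y),np.sin(y)]); hx=np.array([.673,-.0745])
o=[*(hx-.122*d),.13]
movep(tool_for(o,y),rot(y))
s=observe();print(s['time_s'],s['eef_pos'],s['tcp_rot'],s['opening'],s['grasp_force'],s['ft_force'])
a,_=save('top','t6'); b,_=save('scene','s6')
A=cv2.resize(a[60:190,230:360],(520,520)); B=cv2.resize(b[180:310,130:260],(520,520))
cv2.imwrite('pics/ab6.png',cv2.resize(np.hstack([A,B]),(800,400))[:,:,::-1])
E
```

```text
12.1667 [ 0.45418445 -0.06617315  0.10071767] [ 3.14111523e+00 -4.17888270e-04  3.10704046e+00] 0.02223383137550912 79.64450240135193 [ 0.01435004  0.44895837 -0.58395422]
```

View pics/ab6.png

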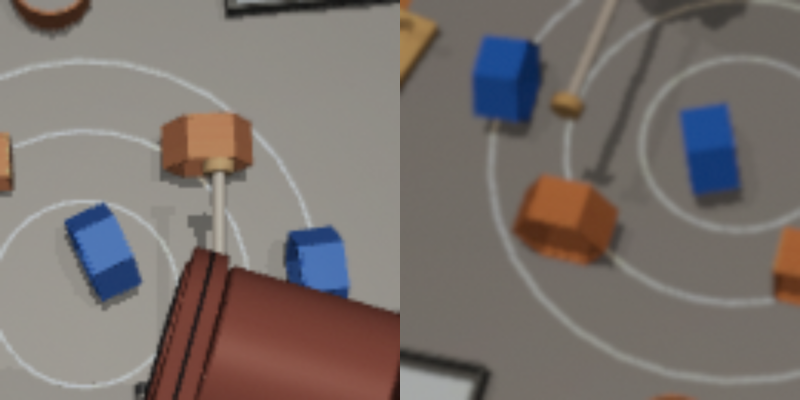

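The rod is held (top: knob (301,113), bar (301,138); scene: knob (184,213)). Triangulate the knob.

```bash
python3 - <<'E'
from h import *
t=load('t6');s=load('s6')
def tri(a,b):
    o1,d1=ray(t,a);o2,d2=ray(s,b);d1=d1[0];d2=d2[0]
    k=np.linalg.lstsq(np.c_[d1,-d2],o2-o1,rcond=None)[0]; p,q=o1+k[0]*d1,o2+k[1]*d2
    return (p+q)/2,np.linalg.norm(p-q)
K,e=tri([301.2,113.0],[184.3,213.5]); print('knob',K,e)
print('expected knob', .673+(-.122+.08)*1, -.0745+.042*.035, .13)
print('bar',onz(t,[300.8,138],.13), 'knob z.13',onz(t,[301.2,113],.13))
# hex top-flat centre from scene (tight mask), plane z=.064
c=load('scene0');hsv=cv2.cvtColor(c['im'],cv2.COLOR_RGB2HSV)
v,u=np.mgrid[0:384,0:512];m=(u>160)&(u<205)&(v>230)&(v<270)&(hsv[...,1]>100)&(hsv[...,0]<20)
print(np.percentile(hsv[...,2][m],[20,40,60,80,95]))
m2=(m&(hsv[...,2]>np.percentile(hsv[...,2][m],95)-14)).astype(np.uint8)
n,l,st,ce=cv2.connectedComponentsWithStats(m2);i=1+np.argmax(st[1:,4]);print(st[i],ce[i])
vv,uu=np.where(l==i);p=onz(c,np.c_[uu,vv],.064)[:,:2]*1000;print(cv2.minAreaRect(p.astype(np.float32)))
# depth line along rod
for uv in([[301,120],[301,128],[301,136]]): print(bydepth(t,uv))
E
```

```text
knob [ 0.63268617 -0.07284948  0.13538447] 0.0021798290270264725
expected knob 0.631 -0.07303 0.13
bar [[ 0.57721477 -0.07155519  0.13      ]] knob z.13 [[ 0.63432057 -0.07449774  0.13      ]]
[ 90. 106. 121. 152. 154.]
[173 237  18  16 209] [181.41148325 244.73684211]
((671.9872436523438, -75.87809753417969), (35.238277435302734, 33.73573303222656), 89.29436492919922)
[[ 0.61744152 -0.07305337  0.13388519]]
[[ 0.59879527 -0.07217464  0.13600651]]
[[ 0.58124642 -0.07187133  0.13278329]]
```

```bash
python3 - <<'E'
from h import *
y=-.03; d=np.array([np.cos(y),np.sin(y)]); hx=np.array([.673,-.0755])
P=lambda s,z: tool_for([*(hx+s*d),z],y)
move_l(P(-.122,.13),rotation=rot(y))
move_l(P(-.122,.033),feed=.15)
print('ins',move_l(P(-.002,.033),feed=.1,max_force=4))
s=observe();print(s['time_s'],s['eef_pos'],s['ft_force'],s['opening'])
a,_=save('top','t7'); b,_=save('scene','s7')
A=cv2.resize(a[60:190,230:360],(520,520)); B=cv2.resize(b[180:310,130:260],(520,520))
cv2.imwrite('pics/ab7.png',cv2.resize(np.hstack([A,B]),(800,400))[:,:,::-1])
E
```

```text
ins False
14.6667 [ 0.57340904 -0.07243479  0.00379579] [ 0.39323335 -0.03680955 -0.90126855] 0.02209521334716356
```

View pics/ab7.png

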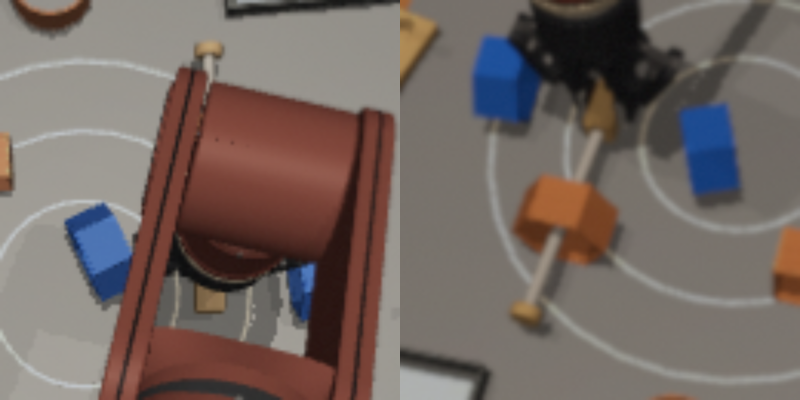

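The rod passes through the hexagon (scene: knob (526,312), handle behind (598,110), cutter in the middle of the bar). Lift, check numerically, and carry to the stand.

```bash
cat >> h.py <<'E'
SC=np.array([.5818,-.2992]); SY=-.170
def cutter(f):
    "copper blob (hex) in scene picture: pixels -> 3D median by depth"
    c=load(f);hsv=cv2.cvtColor(c['im'],cv2.COLOR_RGB2HSV)
    v,u=np.mgrid[0:384,0:512];P=bydepth(c,np.c_[u.ravel(),v.ravel()]).reshape(384,512,3)
    m=((hsv[...,0]<14)&(hsv[...,1]>130)&(hsv[...,2]>70)).astype(np.uint8)
    n,l,s,ce=cv2.connectedComponentsWithStats(m)
    for i in range(1,n):
        q=P[l==i]
        if s[i,4]>60 and .4<np.median(q[:,0])<.8 and abs(np.median(q[:,1]))<.45: print(f,s[i],'med',np.median(q,0).round(3),'lo',np.percentile(q,4,axis=0).round(3),'hi',np.percentile(q,96,axis=0).round(3))
E
python3 - <<'E'
from h import *
y=-.03; d=np.array([np.cos(y),np.sin(y)]); hx=np.array([.673,-.0755])
P=lambda s,z: tool_for([*(hx+s*d),z],y)
move_l(P(-.002,.062),feed=.05); move_l(P(-.002,.225),feed=.1)
s=observe();print(s['time_s'],s['eef_pos'],s['ft_force'],s['torque'],s['opening'],s['grasp_force'])
save('scene','s8'); cutter('s8')
move_l(tool_for([*SC,.225],SY),feed=.12,rotation=rot(SY))
hold(.3)
s=observe();print(s['time_s'],s['eef_pos'],s['tcp_rot'],s['ft_force'],s['opening'])
save('scene','s9'); cutter('s9')
save('top','t9')
E
```

```text
17.2833 [ 0.57359388 -0.07243486  0.19513576] [-0.46867634  0.10306687 -2.03529342] [ 0.0149485   0.11966837 -0.02344845] 0.022582743056701635 79.46524500846863
s8 [ 121    0   81   52 2578] med [ 0.596 -0.067  0.588] lo [ 0.558 -0.116  0.565] hi [ 0.621 -0.019  0.6  ]
s8 [152 196  40  34 838] med [ 0.677 -0.071  0.22 ] lo [ 0.658 -0.105  0.169] hi [ 0.691 -0.042  0.234]
s8 [252 254  25  27 533] med [0.67  0.112 0.052] lo [0.651 0.089 0.002] hi [0.683 0.136 0.056]
19.6833 [ 0.48628633 -0.28260496  0.19601388] [ 3.14158692e+00 -5.35020391e-06  2.97195838e+00] [ 0.25608929  0.01373754 -2.55879545] 0.022004550362030313
s9 [252 254  25  27 536] med [0.67  0.112 0.052] lo [0.652 0.089 0.002] hi [0.683 0.136 0.056]
```

```bash
cat >> h.py <<'E'
def onrod(f,zr):
    c=load(f);v,u=np.mgrid[0:384,0:512];P=bydepth(c,np.c_[u.ravel(),v.ravel()])
    hsv=cv2.cvtColor(c['im'],cv2.COLOR_RGB2HSV).reshape(-1,3)
    d=np.array([np.cos(SY),np.sin(SY)]);r=P[:,:2]-SC;a=r@d;b=r@[-d[1],d[0]]
    near=(c['d'].ravel()>0)&(abs(a)<.13)&(abs(b)<.05)
    w=near&(abs(P[:,2]-zr+.015)<.05)&(abs(a)<.06)&(hsv[:,0]<14)&(hsv[:,1]>150)
    print(f,'copper n',w.sum())
    if w.sum()>9: print(' along',np.percentile(a[w],[3,50,97]).round(3),'across',np.percentile(b[w],[3,50,97]).round(3),'z',np.percentile(P[w,2],[3,50,97]).round(3))
    k=near&(abs(b)<.015)&(abs(P[:,2]-zr)<.03)
    for lo,hi in((-.06,-.03),(.02,.04),(.055,.072),(.075,.09)):
        q=k&(a>lo)&(a<hi); print('  rod',lo,hi,q.sum(),(np.median(b[q]).round(4),np.percentile(P[q,2],80).round(4)) if q.sum() else '')
E
python3 - <<'E'
from h import *
onrod('s9',.225); onrod('t9',.225)
E
```

```text
s9 copper n 700
 along [-0.014  0.006  0.021] across [-0.026  0.007  0.034] z [0.171 0.217 0.236]
  rod -0.06 -0.03 57 (np.float64(0.0024), np.float64(0.2316))
  rod 0.02 0.04 54 (np.float64(0.0022), np.float64(0.2332))
  rod 0.055 0.072 37 (np.float64(0.0012), np.float64(0.2319))
  rod 0.075 0.09 84 (np.float64(0.0022), np.float64(0.2374))
t9 copper n 21
 along [-0.016 -0.013  0.002] across [-0.03  -0.024  0.032] z [0.176 0.193 0.224]
  rod -0.06 -0.03 76 (np.float64(0.0011), np.float64(0.2292))
  rod 0.02 0.04 51 (np.float64(0.0012), np.float64(0.231))
  rod 0.055 0.072 48 (np.float64(0.0013), np.float64(0.2291))
  rod 0.075 0.09 85 (np.float64(0.0019), np.float64(0.2353))
```

The cutter hangs at about +3 mm along the rod, and the rod is level and on the stand's axis. I'll lower it into the forks.

```bash
python3 - <<'E'
from h import *
T=lambda z: tool_for([*SC,z],SY)
move_l(T(.14),feed=.08)
hit=move_l(T(.114),feed=.03,max_force=3)
s=observe();print(hit,s['time_s'],'rod z',s['eef_pos'][2]+ZO,s['eef_pos'],s['ft_force'])
save('scene','s10'); onrod('s10',.12); save('top','t10'); onrod('t10',.12)
E
```

```text
True 21.6583 rod z 0.11940658654065099 [ 0.48606531 -0.28246243  0.09040659] [-1.95734489 -0.04670087  5.09243984]
s10 copper n 569
 along [-0.015  0.006  0.021] across [-0.031  0.008  0.034] z [0.066 0.115 0.132]
  rod -0.06 -0.03 138 (np.float64(0.0021), np.float64(0.1257))
  rod 0.02 0.04 46 (np.float64(0.0019), np.float64(0.1284))
  rod 0.055 0.072 45 (np.float64(0.0016), np.float64(0.1264))
  rod 0.075 0.09 55 (np.float64(0.0027), np.float64(0.1332))
t10 copper n 10
 along [-0.016 -0.01  -0.007] across [-0.03  -0.026  0.028] z [0.07  0.081 0.1  ]
  rod -0.06 -0.03 118 (np.float64(0.0009), np.float64(0.1241))
  rod 0.02 0.04 38 (np.float64(0.0002), np.float64(0.1256))
  rod 0.055 0.072 34 (np.float64(0.0008), np.float64(0.126))
  rod 0.075 0.09 61 (np.float64(0.0016), np.float64(0.1311))
```

Seated (axis at 119.4 mm, contact felt). Release and retreat upward.

```bash
python3 - <<'E'
from h import *
s=observe(); p=np.array(s['eef_pos'])
move_l(p+[0,0,.001],feed=.02)
gripper_to(.035,20); gripper_to(.06)
move_l(p+[0,0,.10],feed=.08)
move_l(p+[-.08,0,.16],feed=.15)
hold(.8)
s=observe();print(s['time_s'],s['eef_pos'],s['ft_force'],s['opening'])
save('scene','s11'); onrod('s11',.12); cutter('s11'); save('top','t11'); onrod('t11',.12)
hold(.5); save('scene','s12'); onrod('s12',.12)
E
```

```text
25.675 [ 0.40611006 -0.28247166  0.25048103] [-0.6138497  -0.10326366  0.0095592 ] 0.06021153153792559
s11 copper n 562
 along [-0.014  0.006  0.021] across [-0.032  0.008  0.034] z [0.066 0.117 0.131]
  rod -0.06 -0.03 141 (np.float64(0.0014), np.float64(0.1259))
  rod 0.02 0.04 44 (np.float64(0.0006), np.float64(0.128))
  rod 0.055 0.072 47 (np.float64(0.0004), np.float64(0.1258))
  rod 0.075 0.09 59 (np.float64(0.0027), np.float64(0.1328))
s11 [252 254  25  27 538] med [0.67  0.112 0.052] lo [0.651 0.089 0.002] hi [0.683 0.136 0.055]
t11 copper n 28
 along [-0.016 -0.011  0.011] across [-0.031 -0.024  0.028] z [0.066 0.081 0.12 ]
  rod -0.06 -0.03 122 (np.float64(0.0007), np.float64(0.125))
  rod 0.02 0.04 36 (np.float64(0.0002), np.float64(0.1247))
  rod 0.055 0.072 34 (np.float64(0.0004), np.float64(0.1256))
  rod 0.075 0.09 64 (np.float64(0.0013), np.float64(0.1302))
s12 copper n 565
 along [-0.014  0.006  0.021] across [-0.031  0.008  0.034] z [0.065 0.116 0.131]
  rod -0.06 -0.03 144 (np.float64(0.0022), np.float64(0.1265))
  rod 0.02 0.04 44 (np.float64(0.0011), np.float64(0.1278))
  rod 0.055 0.072 42 (np.float64(0.0008), np.float64(0.1268))
  rod 0.075 0.09 59 (np.float64(0.0022), np.float64(0.1318))
```

The rod is still and level in both forks, the cutter hangs between them, the square cutter hasn't moved, and the robot is clear.

```bash
python3 -c "
from plant import *
print(job_done())"
```

```text
the job is handed in; nothing more can be done
None
```

The job is handed in at about 26 s of the 53 s limit: the rod lies level in both forks with the hexagonal cutter hanging between them, the gripper is clear, and the square cutter was not moved; the first grasp closed above the handle because the fingertips sat about 20 mm higher than reported, and the second held.

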